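# Free the seized turning staple and open the cupboard's hasp

## Robot

A 6-joint arm with a two-finger parallel gripper is mounted at the origin on the work surface. World frame = base frame: x ahead of the robot, y to its left, z up, the work surface at z = 0. Lengths are in m, angles in rad, forces in N, time in s.
With the tool pointing down it reaches from about 0.325 to 0.9 m from the base axis. Payload 6.1 kg.
Tool frame: the origin (TCP) lies on the centre line of the jaws, within the pads' length; the fingertips stand env.tips_ahead ahead of it and the grasp point (between the pads) lies 8 mm behind it (env.tips_ahead is the distance from the TCP to the fingertips, in m); z points along the fingers, x is the direction in which the jaws open and shut, and the axes are right-handed (so a half turn about z gives the same grasp; the last joint's range is limited). The gripper opens to 85 mm and grips with 20 to 120 N. Pads are 22 mm wide; open, the fingers measure 114 mm over their backs; the gripper's body (76 mm by 85 mm) begins 54 mm behind the grasp point. The pads swing forward as they close: fully open they stand 13 mm farther back than shut.
Start: joints at [-1.237, 0.22, 1.526, -0, 1.395, -0.126], TCP at [0.277, -0.56, 0.242] pointing down, gripper open.
Joint ranges: [-2.98, 2.98], [-0.91, 2.08], [0.09, 2.57], [-1.24, 4.39], [0.2, 2.65], [-2.68, 2.68]. Speed limits (rad/s): [2.57, 2.57, 3.01, 3.14, 3.14, 3.14].

## Interface

Orientations are given as [roll, pitch, yaw] about the fixed x, y, z axes, in that order (R = Rz(yaw) Ry(pitch) Rx(roll)).
In Python, from cell import env, viewer, ticket gives the robot as it stands. The module is installed in compiled form; this text tells all that it offers.
- The arm moves only by the tool step_arm, never from a script. Its argument "steps" is a list of rows, each a list of 3 entries, a list of its own where there are three numbers: the turn, a rotation vector about the tool's x, y, z in rad, then the shift along the tool's x, y, z in mm, then the closure, from 0 (fully open) to 1 (shut). In form: [[[rx, ry, rz], [dx, dy, dz], grip], ...]. A call has 1 to 12 rows; each row shifts and turns the commanded pose from where the row before left it, along the tool's axes as they then stand; what a row does not reach is not made up. A row lasts 1/10 s, in which the tool goes at most 50 mm and 8.59 degrees, less where a joint would pass 70% of its speed; a pose out of reach is approached as far as the arm can. A call is refused whole if a number of a shift passes 50 or a number of a turn 0.15, either way. A call with a gripper value outside its range is refused whole. The fingers move at their own pace and stop on an object; "grip_force" is the grip in N (left out, the last holds). Time passes only in rows, so rows that do not move let the fingers close. It gives the time, the measured TCP pose, the force and the opening at its end, in the units of the state.
- env.get_state(): the state, without advancing time (a new reading comes with each control period).
- viewer.grab_frame(name): name is "scene" or "top" or "wrist"; returns a dict with "pixels" (480x640x3 uint8, red, green, blue), "z_map" (480x640 float32, m along the optical axis (not along the pixel's ray), 0 where there is no reading), "vfov" (degrees; the focal length in pixels is half the picture's height over the tangent of half this angle, whatever the lens; pixels are square), "cx", "cy" (the principal point, pixels), "world_from_camera" (4x4, takes a point from camera to world coordinates); the wrist camera has in their place "T_tool_cam" (4x4, takes a point from camera to tool coordinates, whose origin is the TCP and whose axes are the tool frame's). Camera axes: x right, y up, looking along -z (the intrinsics and any distortion apply to the point x, -y, -z); pixel columns grow to the right and rows downward; lengths in m; the calibration is good to about 2 mm. A picture is of the moment at which its call begins: read the wrist's pose just before it.
- ticket.finish_job(): hands the job in, once; it reports no verdict.
The state is a dict: "time_s": time; "qpos": joint angles; "joint_velocities": joint speeds; "effort": joint torques, N m; "eef_pos": TCP position; "eef_rot": TCP orientation; "force": force on the tool from outside, world axes, zero at the start; "ft_torque": the same for the moment, N m; "width": opening from 0.0 (shut) to 1.0 (fully open).
Only numpy, scipy, OpenCV 4.12 (cv2) and the standard library are available. Lean on these libraries where they do the work, as an engineer would, in place of code of your own. Each camera call takes 0.05 s, during which the arm holds its last target. There are 200 camera calls.

## Task

The turning staple that locks the hasp of this old cupboard has rusted up: pinch its loop and rock it back and forth in small arcs, feeling for where it binds and never wringing it hard enough to shear its thin neck, until it breaks free, then turn it anticlockwise the rest of the quarter turn so that it stands in line with the strap's slot. Then fold the hasp strap up off the staple and well back past upright over its own door, and leave it there, without shifting any of the things lying about.

Things in the scene. Friction and masses are not known exactly. Their poses are not given: they have to be found in the camera images.
- cupboard: cream wooden key cupboard lying on its back, two doors up; fixed; 220 (x) x 320 (y) x 85 mm high. Origin at counter height under the turning staple's axis, z up. The gap between the doors runs along x at y = +30 mm. The staple stands on the door at smaller y; the hasp strap, hinged on the other door, lies along y over the staple, free end to -y
- hasp_pin (a point): middle of the strap's hinge pin, 90 mm above the counter; the pin runs along the cupboard's x axis, 62 mm from the staple's axis towards the cupboard's +y. The strap swings about it, its free end up and over towards +y
- loop_grip (a point): grip point of the turning staple, on its upright axis, 119 mm above the counter: an upright flat loop 32 mm wide (own x) and 9 mm thick (own y: pinch it across these flats, from above), round-topped, from 95 to 131 mm above the counter. At the start it stands across the strap, width along the cupboard's x, and locks it; it passes the strap's 50 x 16 mm slot only when lengthwise
- spindle (a joint): angle of the staple's spindle foot, rad, + anticlockwise from above: about 0 at the start, 1.57 in line with the slot, stop at 1.62. Rusted: rubs at 0.15 N m and binds solid at first 0.02 to 0.44 rad away, unlike on its two sides. Worked to where it binds on one side, then on the other, it gives 0.03 to 0.07 rad more. After 5 or 6 strokes it is free (0.05 N m). Stays where left
- loop (a joint): wind-up of the thin rust-eaten neck between spindle foot and loop, rad: loop ahead of foot, + anticlockwise; springs back when let go. 10 N m per rad: 0.015 while rubbing, 0.04 at 0.4 N m, which is ample to tell that it binds. Beyond 0.08 rad (0.8 N m) either way the neck shears
- hasp_lip (a point): middle of the strap's free end, 113 mm from the hinge pin (tip at 123). Galvanised plate 40 mm wide (along the pin) and 4 mm thick; shut it lies 90 to 94 mm above the counter, 5 mm clear of the door, the last 18 mm bent up 20 degrees to about 100 mm. Pinch it from above across its long edges, fingertips almost on the door; it turns between the fingers as it swings
- hasp (a joint): angle of the hasp strap, rad: 0 shut over the staple, 1.57 upright, at most 2.6 folded back over the door that carries it. Stiff hinge (0.09 N m): it stays where it is left
- padlock: brass padlock lying flat on the staple's door, body 44 x 38 x 18 mm, shackle to 49 mm; bystander, origin at the centre of its underside
- butt_hinge: opened brass butt hinge lying on the strap's door, 56 x 60 mm, 10 mm thick; bystander, origin at the centre of its underside
- oil_can: red oil can with a thin upright spout, standing beside the cupboard, 64 mm across, 155 mm tall; bystander, origin at the centre of its underside
- screwdriver: wood-handled screwdriver lying on the counter beside the cupboard; bystander, origin at the centre of its underside
- screw_jar: glass jar of screws standing on the counter, 64 mm across, 75 mm tall; bystander, origin at the centre of its underside
- strap_hinge: dark iron strap hinge lying on the counter behind the cupboard, 200 x 70 mm; bystander, origin at the centre of its underside

How it is judged:
By the outcome, as a careful person would: the job done as asked, in the order asked, and still so for the second after the job is handed in, with the robot touching nothing.
It also fails if it takes over 72 s, if anything falls off the work surface, if the arm or the gripper's body presses on something with over 40 N, if the wrist force passes 120 N, or if a joint passes its speed limit or range.

## Working session

There is one attempt and no reset: what is moved stays moved. The work goes in short steps, Python scripts to look and compute and a tool call to move; the robot and the scene stay as the last step left them, time stands still between calls to the robot, and variables do not carry over. Pictures are saved under pics/ and viewed, on a budget of 10 in all, crops included, one or two more only if the job needs it, and the job is handed in when it is done.

Besides the shell and the picture viewer there is one more tool, called after "Request:" as name(argument=value, ...), one argument or row to a line, values as JSON. step_arm: Moves the arm, as the interface text tells. Its arguments: {"type":"object","properties":{"steps":{"type":"array","items":{"type":"array"}},"grip_force":{"type":"number"}},"required":["steps"]}

```bash
mkdir -p pics; cat > h.py <<'E'
import numpy as np, cv2
from cell import env, viewer, ticket
from scipy.spatial.transform import Rotation as R
def grab(n):
    s=env.get_state(); f=viewer.grab_frame(n)
    if 'T_tool_cam' in f:
        T=np.eye(4); r=np.array(s['eef_rot']); T[:3,:3]=R.from_euler('xyz',r).as_matrix() if r.shape==(3,) else r
        T[:3,3]=s['eef_pos']; f['W']=T@f['T_tool_cam']
    else: f['W']=f['world_from_camera']
    return f
def cloud(f):
    z=f['z_map']; h,w=z.shape; F=h/2/np.tan(np.radians(f['vfov'])/2)
    v,u=np.mgrid[:h,:w]
    P=np.stack([(u-f['cx'])/F*z,-(v-f['cy'])/F*z,-z,np.ones_like(z)],-1)@f['W'].T
    P[z==0]=np.nan
    return P[...,:3]
def save(f,n): cv2.imwrite('pics/'+n,f['pixels'][...,::-1])
E
python3 - <<'E'
from h import *
print(env.get_state(), env.tips_ahead)
for n in ['top','scene']:
    f=grab(n); save(f,n+'0.png'); print(n,{k:v for k,v in f.items() if k not in('pixels','z_map')})
    np.save(n+'.npy',cloud(f))
E
```

```text
{'time_s': 0.0, 'qpos': array([-1.23706877e+00,  2.21233892e-01,  1.52765046e+00,  5.02174194e-06,
        1.39473558e+00, -1.26113741e-01]), 'joint_velocities': array([ 0.00083758, -0.00075759,  0.00070747, -0.00166346,  0.0003231 ,
        0.00038542]), 'effort': array([ 3.20324389e-04, -4.96897960e+01, -3.89391661e+01, -2.48389597e-04,
        1.08287946e-02,  2.29312445e-05]), 'eef_pos': array([ 0.27716645, -0.5594974 ,  0.24117362]), 'eef_rot': array([-3.14133276e+00,  2.01055688e-03, -1.11095565e+00]), 'force': array([-0.48973877,  0.28107381, -0.59501884]), 'ft_torque': array([0.00626107, 0.01654613, 0.03859478]), 'width': 1.0002493646268589} 0.011
top {'vfov': 44.830358537545585, 'cx': 320.1329043856254, 'cy': 245.79464226888376, 'world_from_camera': array([[ 1.69381628e-02,  9.84889832e-01, -1.72351725e-01,
         3.89690822e-01],
       [-9.99850188e-01,  1.72989013e-02,  5.91155990e-04,
         5.70694033e-02],
       [ 3.56371899e-03,  1.72315891e-01,  9.85035296e-01,
         1.13306860e+00],
       [ 0.00000000e+00,  0.00000000e+00,  0.00000000e+00,
         1.000000
[... 261 characters left out ...]
860e+00],
       [ 0.00000000e+00,  0.00000000e+00,  0.00000000e+00,
         1.00000000e+00]])}
scene {'vfov': 52.63692691020135, 'cx': 328.73049391514394, 'cy': 238.37879705223193, 'world_from_camera': array([[-0.63904156, -0.62949186,  0.44200212,  0.95015048],
       [ 0.76916567, -0.52061992,  0.37059285,  0.39401601],
       [-0.00317007,  0.5767971 ,  0.8168813 ,  0.795076  ],
       [ 0.        ,  0.        ,  0.        ,  1.        ]]), 'W': array([[-0.63904156, -0.62949186,  0.44200212,  0.95015048],
       [ 0.76916567, -0.52061992,  0.37059285,  0.39401601],
       [-0.00317007,  0.5767971 ,  0.8168813 ,  0.795076  ],
       [ 0.        ,  0.        ,  0.        ,  1.        ]])}
```

View pics/top0.png

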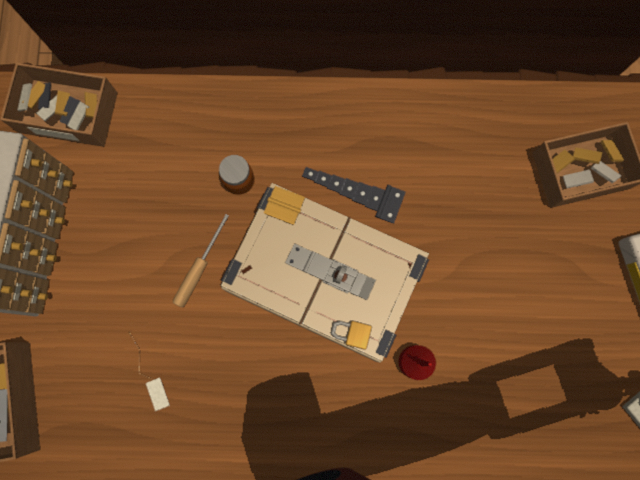

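View pics/scene0.png

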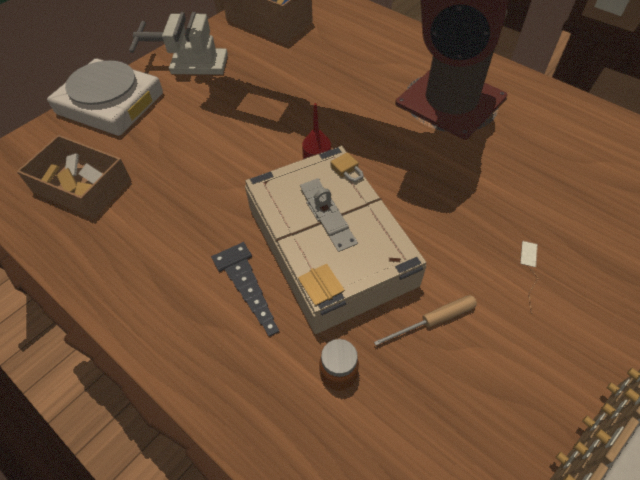

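The top picture shows the cupboard centred near (325,270). The strap runs from (290,255) to (373,290), with the loop at (341,273). The padlock is at (352,333), the oil can at (417,362) and the butt hinge at (285,205). Next I'll fit the poses from depth.

```bash
cat >> h.py <<'E'
def fit(P):
    P=P.reshape(-1,3); P=P[np.isfinite(P).all(1)]
    Q=P[(abs(P[:,2]-.085)<.006)&(P[:,0]>.2)&(P[:,0]<.65)&(abs(P[:,1]-.05)<.3)]
    return P,Q
E
python3 - <<'E'
from h import *
for n in ['top','scene']:
    P=np.load(n+'.npy'); z=P[...,2]
    m=((abs(z-.085)<.006)&(P[...,0]>.2)&(P[...,0]<.65)&(abs(P[...,1]-.05)<.3)).astype(np.uint8)
    k,l,st,c=cv2.connectedComponentsWithStats(m); i=1+st[1:,4].argmax(); Q=P[l==i]
    (cx,cy),wh,a=cv2.minAreaRect((Q[:,:2]*1000).astype(np.float32)); print(n,cx,cy,wh,a,'ztop',np.median(Q[:,2]))
    c0=np.array([cx,cy])/1000
    near=(np.hypot(P[...,0]-c0[0],P[...,1]-c0[1])<.09)
    L=P[near&(z>.106)]; 
    print('loop',len(L),L.mean(0),L.max(0),L.min(0), cv2.minAreaRect((L[:,:2]*1000).astype(np.float32)))
    S=P[near&(z>.0885)&(z<.105)]
    print('strap',len(S),cv2.minAreaRect((S[:,:2]*1000).astype(np.float32)))
    T=P[(z>.1)&(P[...,0]>.15)&(P[...,0]<.4)&(P[...,1]>-.2)&(P[...,1]<0)&~near]
    if len(T): print('can',T.mean(0),T.min(0),T.max(0))
E
```

```text
top 530.6107177734375 45.66548156738281 (328.37359619140625, 215.5257568359375) 65.97985076904297 ztop 0.0846904162327724
loop 98 [0.51681371 0.01937718 0.12891564] [0.53350774 0.02790306 0.13583665] [0.5032387  0.01014678 0.10749706] ((518.3654174804688, 18.832355499267578), (8.94978141784668, 31.674915313720703), 66.06905364990234)
strap 1563 ((532.5928955078125, 44.71795654296875), (173.74560546875, 168.1893310546875), 23.24720573425293)
can [ 0.35166539 -0.05248911  0.17073465] [ 0.23184585 -0.13059074  0.10013727] [ 3.99026653e-01 -6.10087502e-05  3.95674252e-01]
scene 532.4185180664062 47.165496826171875 (326.67193603515625, 216.92098999023438) 65.80595397949219 ztop 0.08640450207327133
loop 178 [0.52212504 0.01900982 0.12293271] [0.53557529 0.0277088  0.13620612] [0.50737355 0.00851841 0.10603071] ((520.0892333984375, 17.089757919311523), (13.436197280883789, 30.561683654785156), 67.81643676757812)
strap 1455 ((532.4671020507812, 47.265228271484375), (168.0546875, 170.76087951660156), 22.69106674194336)
can [ 0.37097447 -0.09810274  0.12975645] [ 0.22980964 -0.13321845  0.10014044] [ 3.99725067e-01 -2.96449343e-04  3.56405702e-01]
```

```bash
cat >> h.py <<'E'
O=np.array([.5192,.0182]); YAW=np.radians(-24.0)
ex=np.array([np.cos(YAW),np.sin(YAW)]); ey=np.array([-ex[1],ex[0]])
def tocup(P): d=np.asarray(P)[...,:2]-O; return np.stack([d@ex,d@ey],-1)
def toolshift(target):
    s=env.get_state(); return R.from_euler('xyz',s['eef_rot']).as_matrix().T@(np.array(target)-s['eef_pos'])*1000
E
python3 - <<'E'
from h import *
P=np.load('top.npy'); C=tocup(P)*1000; z=P[...,2]
pad=(C[...,1]<25)&(C[...,1]>-128)&(abs(C[...,0])<105)&(z>.091)&(abs(C[...,0])>22)
print('padlock box',np.nanpercentile(C[pad],[0,2,98,100],axis=0),pad.sum())
s=(z>.0875)&(abs(C[...,0])<40)&(C[...,1]<110)&(C[...,1]>-90)
print('strap',np.percentile(C[s],[0,2,98,100],axis=0))
b=(C[...,1]>110)&(C[...,1]<190)&(abs(C[...,0])<112)&(z>.09)
print('hinge',np.percentile(C[b],[0,2,98,100],axis=0))
P2=np.load('scene.npy')
for Q in (P,P2):
    m=(Q[...,2]>.15)&(Q[...,0]>.22)&(Q[...,0]<.75)&(Q[...,1]>-.7)&(Q[...,1]<.3)
    q=Q[m]; print(len(q)); 
    if len(q):
        print(np.unique(np.round(q/ .05).astype(int)*50,axis=0,return_counts=True))
print('shift',toolshift([.5192,.0182,.26]))
E
```

```text
padlock box [[-104.99079337 -112.86921494]
 [-103.62828912  -91.4549284 ]
 [ -61.89725517  -26.49573541]
 [  94.95128512   17.29588371]] 701
strap [[-38.65878088 -86.00971057]
 [-23.65388405 -59.59061295]
 [ 20.82589334  95.39890945]
 [ 39.14801549 109.92013852]]
hinge [[-105.64103431  111.38835008]
 [ -70.70436383  118.81757384]
 [ 101.57101952  178.89697554]
 [ 103.91206762  187.15222503]]
414
(array([[ 200,    0,  250],
       [ 200,    0,  300],
       [ 200,    0,  350],
       [ 200,   50,  250],
       [ 200,   50,  300],
       [ 200,   50,  350],
       [ 250,    0,  250],
       [ 250,    0,  300],
       [ 250,    0,  350],
       [ 250,    0,  400],
       [ 250,   50,  300],
       [ 250,   50,  350],
       [ 350, -150,  150]]), array([  3,   2,  11,   9,  80,  41,   1,  82, 133,  24,  12,   3,  13]))
1078
(array([[ 200,    0,  250],
       [ 200,    0,  300],
       [ 200,    0,  350],
       [ 200,   50,  250],
       [ 200,   50,  300],
       [ 200,   50,  350],
       [ 250,    0,  250],
       [ 250,    0,  300],
       [ 250,    0,  350],
       [ 250,   50,  250],
       [ 250,   50,  300],
       [ 250,   50,  350],
       [ 350, -150,  150]]), array([  6,  38,  46,  48, 228, 192,   2, 199, 246,   1,  35,  26,  11]))
shift [-410.39251169 -473.32528308  -17.89103435]
```

Request:
step_arm(
  steps=[
    [[0, 0, 0], [-15, -18, -1.5], 0],
    [[0, 0, 0], [-31, -36, -1.5], 0],
    [[0, 0, 0], [-32, -37, -1.5], 0],
    [[0, 0, 0], [-32, -37, -1.5], 0],
    [[0, 0, 0], [-32, -37, -1.5], 0],
    [[0, 0, 0], [-32, -37, -1.5], 0],
    [[0, 0, 0], [-32, -37, -1.5], 0],
    [[0, 0, 0], [-32, -37, -1.5], 0],
    [[0, 0, 0], [-32, -37, -1.5], 0],
    [[0, 0, 0], [-32, -37, -1.5], 0],
    [[0, 0, 0], [-32, -37, -1.5], 0],
    [[0, 0, 0], [-32, -37, -1.5], 0],
  ],
)

```text
time_s: 1.3
eef_pos: [0.4951, -0.0419, 0.2602]
eef_rot: [3.142, -0.0, -1.111]
force: [0.7, -1.1, 0.7]
width: 1.001
```

Request:
step_arm(
  steps=[
    [[0, 0, 0], [-32, -37, 0], 0],
    [[0, 0, 0], [-16, -19, 0], 0],
    [[0, 0, 0.14], [0, 0, 0], 0],
    [[0, 0, 0.14], [0, 0, 0], 0],
    [[0, 0, 0.14], [0, 0, 0], 0],
    [[0, 0, 0.14], [0, 0, 0], 0],
    [[0, 0, 0.14], [0, 0, 0], 0],
    [[0, 0, 0.14], [0, 0, 0], 0],
    [[0, 0, 0.04], [0, 0, 0], 0],
    [[0, 0, 0], [0, 0, 0], 0],
  ],
)

```text
time_s: 2.3
eef_pos: [0.5235, 0.024, 0.2598]
eef_rot: [3.141, -0.0, -1.991]
force: [0.0, -0.3, -0.0]
width: 1.003
```

```bash
python3 - <<'E'
from h import *
s=env.get_state(); print(s['time_s'],s['eef_pos'],s['eef_rot'],s['qpos'],s['force'],s['ft_torque'])
f=grab('wrist'); save(f,'w1.png'); P=cloud(f); np.save('w1.npy',P); z=P[...,2]
near=np.hypot(P[...,0]-.519,P[...,1]-.018)<.03
for lo in (.100,.106,.115):
    L=P[near&(z>lo)&(z<.14)]; print(lo,len(L),L.mean(0),L.max(0),cv2.minAreaRect((L[:,:2]*1000).astype(np.float32)))
print('shift',toolshift([.5192,.0182,.26]))
E
```

```text
2.3 [0.52347463 0.0239884  0.25981319] [ 3.14073039e+00 -2.81406475e-04 -1.99113914e+00] [-1.04768093e-01 -3.34527456e-02  1.76569080e+00  1.05592361e-07
  1.41026162e+00  1.88637115e+00] [ 0.04141365 -0.29698515 -0.04304891] [ 0.00849084  0.01491709 -0.05052384]
0.1 505 [0.52403712 0.01804958 0.12854542] [0.53584256 0.02943049 0.13582448] ((520.6947631835938, 19.35384750366211), (8.873390197753906, 29.97824478149414), 65.77047729492188)
0.106 493 [0.52379675 0.01815051 0.12916112] [0.53584256 0.02943049 0.13582448] ((520.6947631835938, 19.35384750366211), (8.873390197753906, 29.97824478149414), 65.77047729492188)
0.115 460 [0.5231287  0.01845983 0.13048778] [0.53584256 0.02943049 0.13582448] ((520.75, 19.409244537353516), (8.708642959594727, 29.963191986083984), 66.24099731445312)
shift [ 7.02891593  1.60282378 -0.09857678]
```

Request:
step_arm(
  steps=[
    [[0, 0, 0], [6.2, 1.1, 25], 0.6],
    [[0, 0, 0], [0, 0, 30], 0.6],
    [[0, 0, 0], [0, 0, 30], 0.6],
    [[0, 0, 0], [0, 0, 20], 0.6],
    [[0, 0, 0], [0, 0, 0], 0.6],
  ],
  grip_force=40,
)

```text
time_s: 2.85
eef_pos: [0.5175, 0.019, 0.1517]
eef_rot: [3.135, -0.002, -1.99]
force: [-0.5, -0.3, 0.6]
width: 0.399
```

```bash
python3 - <<'E'
from h import *
s=env.get_state(); print(s['eef_pos'],s['eef_rot'],s['width'])
f=grab('wrist'); save(f,'w2.png'); P=cloud(f); z=P[...,2]
near=np.hypot(P[...,0]-.519,P[...,1]-.018)<.025
for lo in (.106,.115):
    L=P[near&(z>lo)&(z<.14)]; print(lo,len(L),L.mean(0),L.max(0),cv2.minAreaRect((L[:,:2]*1000).astype(np.float32)))
E
```

```text
[0.51754047 0.01898757 0.15170987] [ 3.13494461e+00 -2.06724292e-03 -1.98986451e+00] 0.39903512203224467
0.106 1276 [0.52536239 0.01719007 0.12876177] [0.53599894 0.02815876 0.13558876] ((521.4251708984375, 19.000831604003906), (9.018510818481445, 29.00021743774414), 66.17866516113281)
0.115 1172 [0.52461865 0.01751243 0.13037761] [0.53599894 0.02815876 0.13558876] ((521.4251708984375, 19.000831604003906), (9.018510818481445, 29.00021743774414), 66.17866516113281)
```

View pics/w2.png

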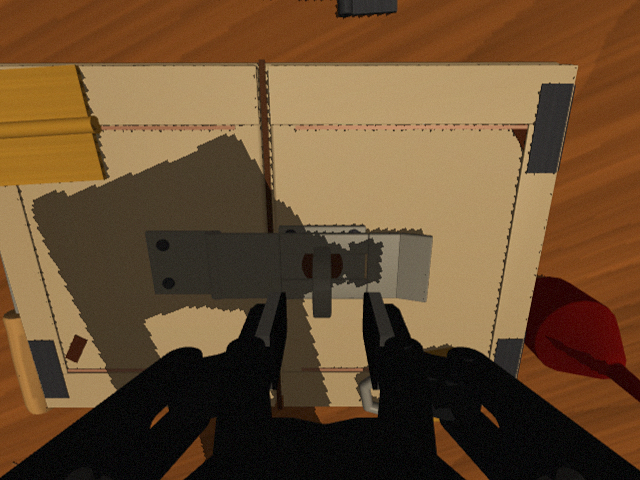

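The loop is at about (322,283), centred between the fingers, and the strap passes clear under it. I'll go down and pinch.

Request:
step_arm(
  steps=[
    [[0.006, 0, 0], [-1, -2.7, 15], 0.6],
    [[0, 0, 0], [0, 0, 15], 0.6],
    [[0, 0, 0], [0, 0, 10.5], 0.6],
    [[0, 0, 0], [0, 0, 0], 0.75],
    [[0, 0, 0], [0, 0, 0], 0.9],
    [[0, 0, 0], [0, 0, 0], 1],
    [[0, 0, 0], [0, 0, 0], 1],
    [[0, 0, 0], [0, 0, 0], 1],
  ],
  grip_force=50,
)

```text
time_s: 3.7
eef_pos: [0.523, 0.0182, 0.115]
eef_rot: [-3.136, -0.001, -1.991]
force: [-2.9, -2.7, -1.3]
width: 0.093
```

```bash
cat > st.py <<'E'
from h import *
s=env.get_state(); print(round(s['time_s'],2),np.round(s['eef_pos'],4),np.round(s['eef_rot'],4),'F',np.round(s['force'],1),'T',np.round(s['ft_torque'],3),'w',round(s['width'],3),'q',np.round(s['qpos'],3))
E
python3 st.py
```

```text
3.7 [0.523  0.0182 0.115 ] [-3.1359e+00 -6.0000e-04 -1.9909e+00] F [-2.9 -2.7 -1.3] T [-0.384  0.408  0.035] w 0.093 q [-0.114  0.106  1.908 -0.003  1.122  1.878]
```

Request:
step_arm(
  steps=[
    [[0, 0, 0], [0, 0, 0], 0.8],
    [[0, 0, 0], [0, 0, 0], 0.8],
    [[-0.005, 0, 0], [0, 1.8, 2], 0.8],
    [[0, 0, 0], [0, 0, 2], 0.8],
    [[0, 0, 0], [0, 0, 0], 0.8],
    [[0, 0, 0], [0, 0, 0], 1],
    [[0, 0, 0], [0, 0, 0], 1],
    [[0, 0, 0], [0, 0, 0], 1],
    [[0, 0, 0], [0, 0, 0], 1],
  ],
  grip_force=60,
)

```text
time_s: 4.6
eef_pos: [0.5214, 0.0189, 0.1108]
eef_rot: [-3.141, -0.001, -1.991]
force: [-2.2, -2.8, 1.3]
width: 0.092
```

```bash
python3 st.py
```

```text
4.6 [0.5214 0.0189 0.1108] [-3.1409e+00 -6.0000e-04 -1.9910e+00] F [-2.2 -2.8  1.3] T [-0.438  0.431  0.061] w 0.092 q [-1.140e-01  1.120e-01  1.911e+00 -1.000e-03  1.118e+00  1.877e+00]
```

Request:
step_arm(
  steps=[
    [[0, 0, -0.015], [0, 0, 0], 1],
    [[0, 0, -0.015], [0, 0, 0], 1],
    [[0, 0, 0], [0, 0, 0], 1],
  ],
)

```text
time_s: 4.9
eef_pos: [0.5214, 0.019, 0.1107]
eef_rot: [-3.141, -0.001, -1.961]
force: [-4.0, -3.9, 3.4]
width: 0.097
```

```bash
python3 st.py
```

```text
4.9 [0.5214 0.019  0.1107] [-3.1410e+00 -5.0000e-04 -1.9605e+00] F [-4.  -3.9  3.4] T [-0.631  0.585 -0.183] w 0.097 q [-1.140e-01  1.120e-01  1.911e+00 -1.000e-03  1.118e+00  1.846e+00]
```

Request:
step_arm(
  steps=[
    [[0, 0, -0.015], [0, 0, 0], 1],
    [[0, 0, 0], [0, 0, 0], 1],
  ],
)

```text
time_s: 5.1
eef_pos: [0.5214, 0.019, 0.1107]
eef_rot: [-3.141, -0.0, -1.946]
force: [-2.6, -4.1, 2.1]
width: 0.091
```

```bash
python3 st.py
```

```text
5.1 [0.5214 0.019  0.1107] [-3.1410e+00 -5.0000e-04 -1.9458e+00] F [-2.6 -4.1  2.1] T [-0.655  0.602 -0.17 ] w 0.091 q [-1.140e-01  1.120e-01  1.911e+00 -1.000e-03  1.118e+00  1.832e+00]
```

Request:
step_arm(
  steps=[
    [[0, 0, -0.022], [0, 0, 0], 1],
    [[0, 0, -0.022], [0, 0, 0], 1],
    [[0, 0, 0], [0, 0, 0], 1],
  ],
)

```text
time_s: 5.4
eef_pos: [0.5214, 0.0191, 0.1107]
eef_rot: [-3.141, -0.0, -1.901]
force: [-3.4, -4.0, 2.8]
width: 0.091
```

```bash
python3 st.py
```

```text
5.4 [0.5214 0.0191 0.1107] [-3.1410e+00 -3.0000e-04 -1.9008e+00] F [-3.4 -4.   2.8] T [-0.612  0.625 -0.178] w 0.091 q [-1.140e-01  1.120e-01  1.911e+00 -1.000e-03  1.118e+00  1.787e+00]
```

Request:
step_arm(
  steps=[
    [[0, 0, -0.022], [0, 0, 0], 1],
    [[0, 0, -0.022], [0, 0, 0], 1],
    [[0, 0, 0], [0, 0, 0], 1],
  ],
)

```text
time_s: 5.7
eef_pos: [0.5215, 0.0192, 0.1107]
eef_rot: [-3.141, -0.0, -1.857]
force: [-3.9, -3.7, 1.5]
width: 0.095
```

```bash
python3 st.py
```

```text
5.7 [0.5215 0.0192 0.1107] [-3.1410e+00 -2.0000e-04 -1.8568e+00] F [-3.9 -3.7  1.5] T [-0.57   0.624 -0.127] w 0.095 q [-0.114  0.112  1.911 -0.     1.118  1.743]
```

Request:
step_arm(
  steps=[
    [[0, 0, -0.022], [0, 0, 0], 1],
    [[0, 0, -0.022], [0, 0, 0], 1],
    [[0, 0, 0], [0, 0, 0], 1],
  ],
)

```text
time_s: 6.0
eef_pos: [0.5215, 0.0193, 0.1108]
eef_rot: [-3.141, -0.0, -1.813]
force: [-4.0, -3.7, 2.2]
width: 0.092
```

```bash
python3 st.py
```

```text
6.0 [0.5215 0.0193 0.1108] [-3.1409e+00 -1.0000e-04 -1.8131e+00] F [-4.  -3.7  2.2] T [-0.512  0.702 -0.156] w 0.092 q [-0.114  0.112  1.911 -0.     1.118  1.699]
```

Request:
step_arm(
  steps=[
    [[0, 0, -0.022], [0, 0, 0], 1],
    [[0, 0, -0.022], [0, 0, 0], 1],
    [[0, 0, 0], [0, 0, 0], 1],
  ],
)

```text
time_s: 6.3
eef_pos: [0.5215, 0.0194, 0.1108]
eef_rot: [-3.141, -0.0, -1.769]
force: [-4.2, -2.4, 2.2]
width: 0.094
```

```bash
python3 st.py
```

```text
6.3 [0.5215 0.0194 0.1108] [-3.1409 -0.     -1.7689] F [-4.2 -2.4  2.2] T [-0.344  0.769 -0.142] w 0.094 q [-0.114  0.112  1.911 -0.     1.118  1.655]
```

Request:
step_arm(
  steps=[
    [[0, 0, -0.022], [0, 0, 0], 1],
    [[0, 0, -0.022], [0, 0, 0], 1],
    [[0, 0, 0], [0, 0, 0], 1],
  ],
)

```text
time_s: 6.6
eef_pos: [0.5215, 0.0194, 0.1107]
eef_rot: [-3.141, 0.0, -1.725]
force: [-4.5, -0.6, 2.5]
width: 0.093
```

```bash
python3 st.py
```

```text
6.6 [0.5215 0.0194 0.1107] [-3.1409e+00  1.0000e-04 -1.7249e+00] F [-4.5 -0.6  2.5] T [-0.115  0.69  -0.157] w 0.093 q [-0.114  0.112  1.911  0.     1.118  1.611]
```

Request:
step_arm(
  steps=[
    [[0, 0, -0.022], [0, 0, 0], 1],
    [[0, 0, -0.022], [0, 0, 0], 1],
    [[0, 0, 0], [0, 0, 0], 1],
  ],
)

```text
time_s: 6.9
eef_pos: [0.5215, 0.0195, 0.1107]
eef_rot: [-3.141, 0.0, -1.681]
force: [-3.6, 0.5, 2.5]
width: 0.091
```

```bash
python3 st.py
```

```text
6.9 [0.5215 0.0195 0.1107] [-3.1409e+00  2.0000e-04 -1.6810e+00] F [-3.6  0.5  2.5] T [ 0.113  0.754 -0.196] w 0.091 q [-0.114  0.112  1.911  0.     1.118  1.567]
```

Request:
step_arm(
  steps=[
    [[0, 0, -0.02], [0, 0, 0], 1],
    [[0, 0, -0.015], [0, 0, 0], 1],
    [[0, 0, 0], [0, 0, 0], 1],
  ],
)

```text
time_s: 7.2
eef_pos: [0.5216, 0.0195, 0.1107]
eef_rot: [-3.141, 0.0, -1.646]
force: [-3.9, 1.5, 2.4]
width: 0.097
```

```bash
python3 st.py
```

```text
7.2 [0.5216 0.0195 0.1107] [-3.1408e+00  2.0000e-04 -1.6462e+00] F [-3.9  1.5  2.4] T [ 0.366  0.783 -0.163] w 0.097 q [-0.114  0.112  1.911  0.     1.118  1.532]
```

Request:
step_arm(
  steps=[
    [[0, 0, -0.022], [0, 0, 0], 1],
    [[0, 0, -0.022], [0, 0, 0], 1],
    [[0, 0, 0], [0, 0, 0], 1],
  ],
)

```text
time_s: 7.5
eef_pos: [0.5216, 0.0196, 0.1108]
eef_rot: [-3.141, 0.0, -1.602]
force: [-3.8, 2.7, 2.6]
width: 0.099
```

```bash
python3 st.py
```

```text
7.5 [0.5216 0.0196 0.1108] [-3.1408e+00  3.0000e-04 -1.6016e+00] F [-3.8  2.7  2.6] T [ 0.513  0.795 -0.092] w 0.099 q [-0.114  0.112  1.911  0.     1.118  1.488]
```

Request:
step_arm(
  steps=[
    [[0, 0, -0.02], [0, 0, 0], 1],
    [[0, 0, -0.015], [0, 0, 0], 1],
    [[0, 0, 0], [0, 0, 0], 1],
  ],
)

```text
time_s: 7.8
eef_pos: [0.5216, 0.0197, 0.1107]
eef_rot: [-3.141, 0.0, -1.567]
force: [-4.1, 4.0, 2.0]
width: 0.099
```

```bash
python3 st.py; python3 st.py
```

```text
7.8 [0.5216 0.0197 0.1107] [-3.1408e+00  4.0000e-04 -1.5671e+00] F [-4.1  4.   2. ] T [ 0.546  0.75  -0.197] w 0.099 q [-1.140e-01  1.120e-01  1.911e+00  1.000e-03  1.118e+00  1.453e+00]
7.8 [0.5216 0.0197 0.1107] [-3.1408e+00  4.0000e-04 -1.5671e+00] F [-4.1  4.   2. ] T [ 0.546  0.75  -0.197] w 0.099 q [-1.140e-01  1.120e-01  1.911e+00  1.000e-03  1.118e+00  1.453e+00]
```

Request:
step_arm(
  steps=[
    [[0, 0, -0.015], [0, 0, 0], 1],
    [[0, 0, -0.015], [0, 0, 0], 1],
    [[0, 0, 0], [0, 0, 0], 1],
  ],
)

```text
time_s: 8.1
eef_pos: [0.5215, 0.0197, 0.1107]
eef_rot: [-3.141, 0.001, -1.537]
force: [-4.4, 4.2, 2.6]
width: 0.094
```

```bash
python3 st.py; python3 - <<'E'
from h import *
f=grab('wrist'); save(f,'w3.png')
E
```

```text
8.1 [0.5215 0.0197 0.1107] [-3.1408e+00  5.0000e-04 -1.5373e+00] F [-4.4  4.2  2.6] T [ 0.554  0.783 -0.253] w 0.094 q [-1.140e-01  1.120e-01  1.911e+00  1.000e-03  1.118e+00  1.423e+00]
```

View pics/w3.png

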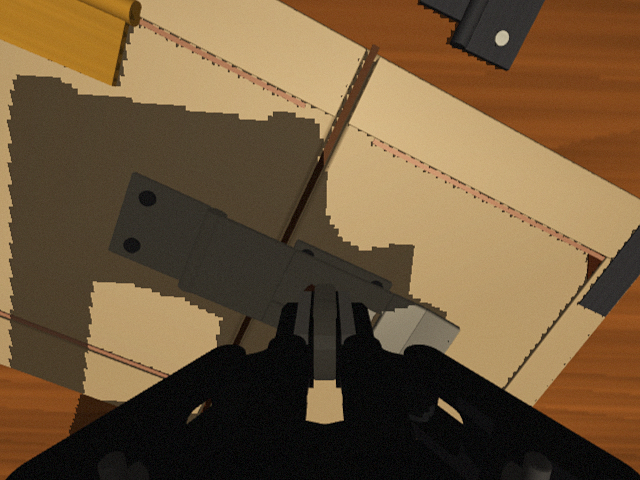

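The loop at (323,330) sits square between the pads and has turned with them, so there is no slip. The torque is starting to rise.

Request:
step_arm(
  steps=[
    [[0, 0, -0.015], [0, 0, 0], 1],
    [[0, 0, 0], [0, 0, 0], 1],
  ],
)

```text
time_s: 8.35
eef_pos: [0.5215, 0.0197, 0.1107]
eef_rot: [-3.141, 0.001, -1.523]
force: [-4.5, 3.1, 2.0]
width: 0.095
```

```bash
python3 st.py
```

```text
8.35 [0.5215 0.0197 0.1107] [-3.1408e+00  6.0000e-04 -1.5225e+00] F [-4.5  3.1  2. ] T [ 0.532  0.796 -0.353] w 0.095 q [-1.140e-01  1.120e-01  1.911e+00  1.000e-03  1.118e+00  1.408e+00]
```

Request:
step_arm(
  steps=[
    [[0, 0, -0.008], [0, 0, 0], 1],
    [[0, 0, 0], [0, 0, 0], 1],
    [[0, 0, 0.047], [0, 0, 0], 1],
    [[0, 0, 0.047], [0, 0, 0], 1],
    [[0, 0, 0.047], [0, 0, 0], 1],
    [[0, 0, 0.047], [0, 0, 0], 1],
    [[0, 0, 0.047], [0, 0, 0], 1],
    [[0, 0, 0.047], [0, 0, 0], 1],
    [[0, 0, 0.047], [0, 0, 0], 1],
    [[0, 0, 0.047], [0, 0, 0], 1],
    [[0, 0, 0.047], [0, 0, 0], 1],
    [[0, 0, 0.04], [0, 0, 0], 1],
  ],
)

```text
time_s: 9.55
eef_pos: [0.5214, 0.0189, 0.1108]
eef_rot: [-3.141, -0.001, -1.978]
force: [-5.5, 0.3, 2.8]
width: 0.096
```

Request:
step_arm(
  steps=[
    [[0, 0, 0], [0, 0, 0], 1],
  ],
)

```text
time_s: 9.65
eef_pos: [0.5214, 0.0188, 0.1107]
eef_rot: [-3.141, -0.001, -1.978]
force: [-5.5, 0.8, 1.4]
width: 0.095
```

```bash
python3 st.py
```

```text
9.65 [0.5214 0.0188 0.1107] [-3.1407e+00 -1.0000e-03 -1.9778e+00] F [-5.5  0.8  1.4] T [0.056 0.854 0.191] w 0.095 q [-1.140e-01  1.120e-01  1.911e+00 -1.000e-03  1.118e+00  1.864e+00]
```

Request:
step_arm(
  steps=[
    [[0, 0, 0.022], [0, 0, 0], 1],
    [[0, 0, 0.022], [0, 0, 0], 1],
    [[0, 0, 0], [0, 0, 0], 1],
  ],
)

```text
time_s: 9.95
eef_pos: [0.5214, 0.0188, 0.1107]
eef_rot: [-3.141, -0.001, -2.021]
force: [-6.2, -0.8, 1.9]
width: 0.093
```

```bash
python3 st.py
```

```text
9.95 [0.5214 0.0188 0.1107] [-3.1407e+00 -1.1000e-03 -2.0213e+00] F [-6.2 -0.8  1.9] T [0.031 0.851 0.129] w 0.093 q [-1.140e-01  1.120e-01  1.911e+00 -1.000e-03  1.118e+00  1.907e+00]
```

Request:
step_arm(
  steps=[
    [[0, 0, 0.022], [0, 0, 0], 1],
    [[0, 0, 0.022], [0, 0, 0], 1],
    [[0, 0, 0], [0, 0, 0], 1],
  ],
)

```text
time_s: 10.25
eef_pos: [0.5214, 0.0187, 0.1107]
eef_rot: [-3.141, -0.001, -2.066]
force: [-5.2, -1.2, 3.0]
width: 0.095
```

```bash
python3 st.py
```

```text
10.25 [0.5214 0.0187 0.1107] [-3.1407e+00 -1.1000e-03 -2.0655e+00] F [-5.2 -1.2  3. ] T [-0.033  0.901  0.085] w 0.095 q [-0.115  0.112  1.911 -0.002  1.118  1.952]
```

Request:
step_arm(
  steps=[
    [[0, 0, 0.022], [0, 0, 0], 1],
    [[0, 0, 0.022], [0, 0, 0], 1],
    [[0, 0, 0], [0, 0, 0], 1],
  ],
)

```text
time_s: 10.55
eef_pos: [0.5213, 0.0186, 0.1107]
eef_rot: [-3.141, -0.001, -2.109]
force: [-4.7, -2.1, 3.0]
width: 0.099
```

```bash
python3 st.py
```

```text
10.55 [0.5213 0.0186 0.1107] [-3.1406e+00 -1.3000e-03 -2.1092e+00] F [-4.7 -2.1  3. ] T [-0.026  0.923  0.231] w 0.099 q [-0.115  0.112  1.911 -0.002  1.118  1.995]
```

Request:
step_arm(
  steps=[
    [[0, 0, 0.02], [0, 0, 0], 1],
    [[0, 0, 0], [0, 0, 0], 1],
  ],
)

```text
time_s: 10.75
eef_pos: [0.5213, 0.0186, 0.1107]
eef_rot: [-3.141, -0.001, -2.129]
force: [-5.5, -1.5, 2.9]
width: 0.098
```

```bash
python3 st.py
```

```text
10.75 [0.5213 0.0186 0.1107] [-3.1406e+00 -1.4000e-03 -2.1289e+00] F [-5.5 -1.5  2.9] T [-0.087  0.876  0.328] w 0.098 q [-1.150e-01  1.120e-01  1.911e+00 -2.000e-03  1.118e+00  2.015e+00]
```

Request:
step_arm(
  steps=[
    [[0, 0, 0.01], [0, 0, 0], 1],
    [[0, 0, 0], [0, 0, 0], 1],
  ],
)

```text
time_s: 10.95
eef_pos: [0.5213, 0.0186, 0.1108]
eef_rot: [-3.14, -0.001, -2.138]
force: [-5.0, -1.2, 2.9]
width: 0.097
```

```bash
python3 st.py
```

```text
10.95 [0.5213 0.0186 0.1108] [-3.1405e+00 -1.4000e-03 -2.1385e+00] F [-5.  -1.2  2.9] T [-0.106  0.938  0.378] w 0.097 q [-1.150e-01  1.120e-01  1.911e+00 -2.000e-03  1.118e+00  2.025e+00]
```

Request:
step_arm(
  steps=[
    [[0, 0, 0.005], [0, 0, 0], 1],
    [[0, 0, -0.055], [0, 0, 0], 1],
    [[0, 0, -0.055], [0, 0, 0], 1],
    [[0, 0, -0.055], [0, 0, 0], 1],
    [[0, 0, -0.055], [0, 0, 0], 1],
    [[0, 0, -0.055], [0, 0, 0], 1],
    [[0, 0, -0.055], [0, 0, 0], 1],
    [[0, 0, -0.055], [0, 0, 0], 1],
    [[0, 0, -0.055], [0, 0, 0], 1],
    [[0, 0, -0.055], [0, 0, 0], 1],
    [[0, 0, -0.055], [0, 0, 0], 1],
    [[0, 0, -0.05], [0, 0, 0], 1],
  ],
)

```text
time_s: 12.15
eef_pos: [0.5216, 0.0197, 0.1107]
eef_rot: [-3.141, 0.001, -1.543]
force: [-3.4, 3.5, 1.4]
width: 0.096
```

Request:
step_arm(
  steps=[
    [[0, 0, 0], [0, 0, 0], 1],
  ],
)

```text
time_s: 12.25
eef_pos: [0.5216, 0.0197, 0.1107]
eef_rot: [-3.141, 0.0, -1.543]
force: [-4.2, 2.8, 2.4]
width: 0.095
```

```bash
python3 st.py
```

```text
12.25 [0.5216 0.0197 0.1107] [-3.1408e+00  4.0000e-04 -1.5429e+00] F [-4.2  2.8  2.4] T [0.655 0.727 0.062] w 0.095 q [-1.140e-01  1.120e-01  1.911e+00  1.000e-03  1.118e+00  1.429e+00]
```

Request:
step_arm(
  steps=[
    [[0, 0, -0.01], [0, 0, 0], 1],
    [[0, 0, -0.01], [0, 0, 0], 1],
    [[0, 0, 0], [0, 0, 0], 1],
  ],
)

```text
time_s: 12.55
eef_pos: [0.5216, 0.0197, 0.1107]
eef_rot: [-3.141, 0.0, -1.524]
force: [-4.9, 3.8, 2.3]
width: 0.092
```

```bash
python3 st.py
```

```text
12.55 [0.5216 0.0197 0.1107] [-3.1407e+00  4.0000e-04 -1.5241e+00] F [-4.9  3.8  2.3] T [ 0.635  0.724 -0.099] w 0.092 q [-1.140e-01  1.120e-01  1.911e+00  1.000e-03  1.118e+00  1.410e+00]
```

Request:
step_arm(
  steps=[
    [[0, 0, -0.015], [0, 0, 0], 1],
    [[0, 0, -0.015], [0, 0, 0], 1],
    [[0, 0, 0], [0, 0, 0], 1],
  ],
)

```text
time_s: 12.85
eef_pos: [0.5216, 0.0198, 0.1108]
eef_rot: [-3.141, 0.001, -1.494]
force: [-4.3, 3.5, 2.4]
width: 0.096
```

```bash
python3 st.py
```

```text
12.85 [0.5216 0.0198 0.1108] [-3.1408e+00  6.0000e-04 -1.4942e+00] F [-4.3  3.5  2.4] T [ 0.648  0.734 -0.212] w 0.096 q [-1.140e-01  1.120e-01  1.911e+00  1.000e-03  1.118e+00  1.380e+00]
```

Request:
step_arm(
  steps=[
    [[0, 0, -0.012], [0, 0, 0], 1],
    [[0, 0, -0.012], [0, 0, 0], 1],
    [[0, 0, 0], [0, 0, 0], 1],
  ],
)

```text
time_s: 13.15
eef_pos: [0.5215, 0.0198, 0.1107]
eef_rot: [-3.141, 0.001, -1.471]
force: [-4.9, 3.1, 1.2]
width: 0.096
```

```bash
python3 st.py
```

```text
13.15 [0.5215 0.0198 0.1107] [-3.1408e+00  7.0000e-04 -1.4706e+00] F [-4.9  3.1  1.2] T [ 0.587  0.757 -0.341] w 0.096 q [-1.140e-01  1.120e-01  1.911e+00  1.000e-03  1.118e+00  1.356e+00]
```

Request:
step_arm(
  steps=[
    [[0, 0, -0.008], [0, 0, 0], 1],
    [[0, 0, 0], [0, 0, 0], 1],
    [[0, 0, 0.065], [0, 0, 0], 1],
    [[0, 0, 0.065], [0, 0, 0], 1],
    [[0, 0, 0.065], [0, 0, 0], 1],
    [[0, 0, 0.065], [0, 0, 0], 1],
    [[0, 0, 0.065], [0, 0, 0], 1],
    [[0, 0, 0.065], [0, 0, 0], 1],
    [[0, 0, 0.065], [0, 0, 0], 1],
    [[0, 0, 0.065], [0, 0, 0], 1],
    [[0, 0, 0.065], [0, 0, 0], 1],
    [[0, 0, 0.045], [0, 0, 0], 1],
  ],
)

```text
time_s: 14.35
eef_pos: [0.5214, 0.0187, 0.1107]
eef_rot: [-3.141, -0.001, -2.094]
force: [-6.1, -0.0, 2.4]
width: 0.092
```

Request:
step_arm(
  steps=[
    [[0, 0, 0.03], [0, 0, 0], 1],
    [[0, 0, 0.02], [0, 0, 0], 1],
    [[0, 0, 0.02], [0, 0, 0], 1],
    [[0, 0, 0], [0, 0, 0], 1],
  ],
)

```text
time_s: 14.75
eef_pos: [0.5213, 0.0185, 0.1107]
eef_rot: [-3.141, -0.002, -2.162]
force: [-5.4, -2.4, 2.9]
width: 0.097
```

```bash
python3 st.py
```

```text
14.75 [0.5213 0.0185 0.1107] [-3.1406e+00 -1.5000e-03 -2.1622e+00] F [-5.4 -2.4  2.9] T [-0.144  0.947  0.166] w 0.097 q [-1.150e-01  1.120e-01  1.911e+00 -2.000e-03  1.118e+00  2.048e+00]
```

Request:
step_arm(
  steps=[
    [[0, 0, 0.015], [0, 0, 0], 1],
    [[0, 0, 0.015], [0, 0, 0], 1],
    [[0, 0, 0], [0, 0, 0], 1],
  ],
)

```text
time_s: 15.05
eef_pos: [0.5212, 0.0185, 0.1107]
eef_rot: [-3.14, -0.002, -2.192]
force: [-6.8, -0.9, 2.4]
width: 0.094
```

```bash
python3 st.py
```

```text
15.05 [0.5212 0.0185 0.1107] [-3.1405e+00 -1.7000e-03 -2.1917e+00] F [-6.8 -0.9  2.4] T [-0.131  0.983  0.447] w 0.094 q [-1.150e-01  1.120e-01  1.911e+00 -2.000e-03  1.118e+00  2.078e+00]
```

Request:
step_arm(
  steps=[
    [[0, 0, -0.065], [0, 0, 0], 1],
    [[0, 0, -0.065], [0, 0, 0], 1],
    [[0, 0, -0.065], [0, 0, 0], 1],
    [[0, 0, -0.065], [0, 0, 0], 1],
    [[0, 0, -0.065], [0, 0, 0], 1],
    [[0, 0, -0.065], [0, 0, 0], 1],
    [[0, 0, -0.065], [0, 0, 0], 1],
    [[0, 0, -0.065], [0, 0, 0], 1],
    [[0, 0, -0.065], [0, 0, 0], 1],
    [[0, 0, -0.065], [0, 0, 0], 1],
    [[0, 0, -0.04], [0, 0, 0], 1],
    [[0, 0, -0.02], [0, 0, 0], 1],
  ],
)

```text
time_s: 16.25
eef_pos: [0.5216, 0.0198, 0.1108]
eef_rot: [-3.141, 0.001, -1.481]
force: [-2.5, 3.6, 1.2]
width: 0.1
```

Request:
step_arm(
  steps=[
    [[0, 0, -0.02], [0, 0, 0], 1],
    [[0, 0, -0.02], [0, 0, 0], 1],
    [[0, 0, 0], [0, 0, 0], 1],
  ],
)

```text
time_s: 16.55
eef_pos: [0.5216, 0.0199, 0.1107]
eef_rot: [-3.141, 0.001, -1.442]
force: [-3.6, 4.3, 2.1]
width: 0.097
```

```bash
python3 st.py
```

```text
16.55 [0.5216 0.0199 0.1107] [-3.1407e+00  7.0000e-04 -1.4417e+00] F [-3.6  4.3  2.1] T [ 0.763  0.754 -0.023] w 0.097 q [-1.140e-01  1.120e-01  1.911e+00  1.000e-03  1.118e+00  1.328e+00]
```

Request:
step_arm(
  steps=[
    [[0, 0, -0.018], [0, 0, 0], 1],
    [[0, 0, -0.018], [0, 0, 0], 1],
    [[0, 0, 0], [0, 0, 0], 1],
  ],
)

```text
time_s: 16.85
eef_pos: [0.5215, 0.02, 0.1107]
eef_rot: [-3.141, 0.001, -1.406]
force: [-3.4, 3.8, 2.1]
width: 0.099
```

```bash
python3 st.py
```

```text
16.85 [0.5215 0.02   0.1107] [-3.1407e+00  8.0000e-04 -1.4058e+00] F [-3.4  3.8  2.1] T [ 0.835  0.784 -0.009] w 0.099 q [-1.140e-01  1.120e-01  1.911e+00  1.000e-03  1.118e+00  1.292e+00]
```

Request:
step_arm(
  steps=[
    [[0, 0, -0.02], [0, 0, 0], 1],
    [[0, 0, -0.02], [0, 0, 0], 1],
    [[0, 0, 0], [0, 0, 0], 1],
  ],
)

```text
time_s: 17.15
eef_pos: [0.5215, 0.0201, 0.1107]
eef_rot: [-3.141, 0.001, -1.366]
force: [-4.3, 4.7, 2.7]
width: 0.094
```

```bash
python3 st.py
```

```text
17.15 [0.5215 0.0201 0.1107] [-3.1407e+00  9.0000e-04 -1.3657e+00] F [-4.3  4.7  2.7] T [ 0.802  0.756 -0.009] w 0.094 q [-1.130e-01  1.120e-01  1.911e+00  1.000e-03  1.118e+00  1.252e+00]
```

Request:
step_arm(
  steps=[
    [[0, 0, -0.05], [0, 0, 0], 1],
    [[0, 0, -0.06], [0, 0, 0], 1],
    [[0, 0, -0.06], [0, 0, 0], 1],
    [[0, 0, -0.06], [0, 0, 0], 1],
    [[0, 0, -0.06], [0, 0, 0], 1],
    [[0, 0, -0.06], [0, 0, 0], 1],
    [[0, 0, -0.06], [0, 0, 0], 1],
    [[0, 0, -0.06], [0, 0, 0], 1],
    [[0, 0, -0.06], [0, 0, 0], 1],
    [[0, 0, -0.06], [0, 0, 0], 1],
    [[0, 0, -0.05], [0, 0, 0], 1],
    [[0, 0, 0], [0, 0, 0], 1],
  ],
)

```text
time_s: 18.35
eef_pos: [0.5208, 0.0211, 0.1107]
eef_rot: [-3.14, 0.003, -0.725]
force: [-6.7, 9.1, 5.4]
width: 0.093
```

```bash
python3 st.py
```

```text
18.35 [0.5208 0.0211 0.1107] [-3.140e+00  2.600e-03 -7.247e-01] F [-6.7  9.1  5.4] T [ 1.52   1.249 -0.028] w 0.093 q [-0.113  0.112  1.912  0.003  1.12   0.611]
```

Request:
step_arm(
  steps=[
    [[0, 0, -0.06], [0, 0, 0], 1],
    [[0, 0, -0.06], [0, 0, 0], 1],
    [[0, 0, -0.06], [0, 0, 0], 1],
    [[0, 0, -0.06], [0, 0, 0], 1],
    [[0, 0, -0.04], [0, 0, 0], 1],
    [[0, 0, -0.027], [0, 0, 0], 1],
    [[0, 0, 0], [0, 0, 0], 1],
  ],
)

```text
time_s: 19.05
eef_pos: [0.5203, 0.0215, 0.1107]
eef_rot: [-3.139, 0.003, -0.418]
force: [-9.6, 9.9, 7.4]
width: 0.091
```

```bash
python3 st.py
```

```text
19.05 [0.5203 0.0215 0.1107] [-3.1393  0.0033 -0.4183] F [-9.6  9.9  7.4] T [ 1.719  1.597 -0.031] w 0.091 q [-0.112  0.111  1.912  0.003  1.121  0.304]
```

Request:
step_arm(
  steps=[
    [[0, 0, 0], [0, 0, 0], 0.8],
    [[0, 0, 0], [0, 0, 0], 0.6],
    [[0, 0, 0], [0, 0, 0], 0.6],
    [[0, 0, 0], [0, 0, -20], 0.6],
    [[0, 0, 0], [0, 0, -30], 0.4],
    [[0, 0, 0], [0, 0, -30], 0.3],
    [[0, 0, 0], [0, 0, -30], 0.3],
    [[0, 0, 0], [0, 0, 0], 0.3],
  ],
)

```text
time_s: 19.85
eef_pos: [0.5249, 0.0185, 0.2263]
eef_rot: [-3.139, -0.011, -0.42]
force: [0.1, 0.1, 1.3]
width: 0.702
```

```bash
python3 st.py; python3 - <<'E'
from h import *
f=grab('wrist'); save(f,'w4.png'); P=cloud(f); np.save('w4.npy',P); z=P[...,2]
near=np.hypot(P[...,0]-.520,P[...,1]-.019)<.028
L=P[near&(z>.108)&(z<.14)]; print(len(L),L.mean(0),cv2.minAreaRect((L[:,:2]*1000).astype(np.float32)))
C=tocup(P)*1000
lip=(C[...,1]<-35)&(C[...,1]>-75)&(abs(C[...,0])<30)&(z>.0895)&(z<.11)
print('lip',lip.sum(),np.percentile(C[lip],[1,50,99],axis=0),np.percentile(z[lip],[1,50,99]))
E
```

```text
19.85 [0.5249 0.0185 0.2263] [-3.1389 -0.0108 -0.4202] F [0.1 0.1 1.3] T [-0.034 -0.007  0.032] w 0.702 q [-1.150e-01 -1.500e-02  1.812e+00 -1.000e-03  1.334e+00  3.060e-01]
631 [0.52172614 0.02432429 0.12959557] ((520.075927734375, 20.982372283935547), (30.31758689880371, 8.925848007202148), 65.66123962402344)
lip 1410 [[-19.64859249 -58.02646692]
 [ -0.15373831 -46.93409054]
 [ 19.36614726 -35.24970632]] [0.09267388 0.09576202 0.09998549]
```

View pics/w4.png

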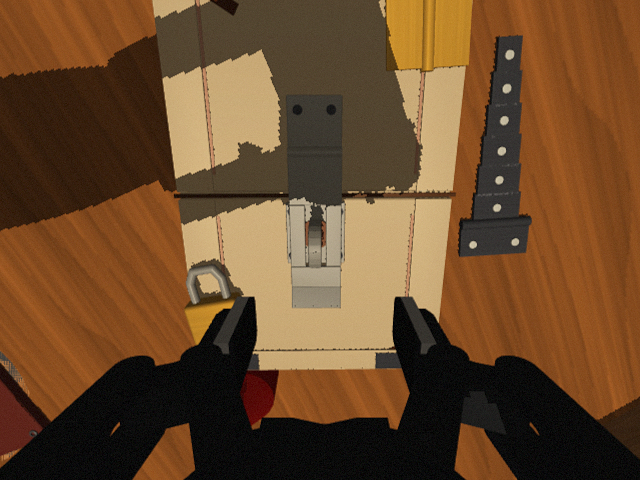

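The loop at (316,235) now lies lengthwise in the slot; depth gives 65.7° against a strap line of 66°. The strap lip is at (316,290), and the padlock at (207,300) is clear. Now the lip.

Request:
step_arm(
  steps=[
    [[-0.002, -0.011, 0], [-2, 25, 20], 0.3],
    [[0, 0, 0], [-3, 28.6, 20], 0.3],
    [[0, 0, 0], [0, 0, 36], 0.3],
    [[0, 0, 0], [0, 0, 0], 0.3],
  ],
)

```text
time_s: 20.3
eef_pos: [0.49, -0.0274, 0.1391]
eef_rot: [3.137, 0.02, -0.422]
force: [-0.6, 0.6, -1.0]
width: 0.699
```

```bash
python3 st.py; python3 - <<'E'
from h import *
print('shift',toolshift([.4985,-.0284,.097]))
y=lambda t:np.array([62-113.2*np.cos(t+.053),90+113.2*np.sin(t+.053)])
T=np.linspace(0,2.28,25); p=np.array([y(t) for t in T]); d=np.diff(p,axis=0)
print([[round(-a,1),round(-b,1)] for a,b in d])
E
```

```text
20.3 [ 0.49   -0.0274  0.1391] [ 3.1373  0.0203 -0.4216] F [-0.6  0.6 -1. ] T [ 0.004  0.028 -0.003] w 0.699 q [-0.217  0.016  1.953 -0.     1.193  0.205]
shift [ 8.97833525 -2.73541305 41.90276802]
[[np.float64(-1.1), np.float64(-10.7)], [np.float64(-2.1), np.float64(-10.5)], [np.float64(-3.1), np.float64(-10.3)], [np.float64(-4.0), np.float64(-10.0)], [np.float64(-5.0), np.float64(-9.5)], [np.float64(-5.9), np.float64(-9.0)], [np.float64(-6.7), np.float64(-8.4)], [np.float64(-7.4), np.float64(-7.8)], [np.float64(-8.2), np.float64(-7.0)], [np.float64(-8.8), np.float64(-6.2)], [np.float64(-9.3), np.float64(-5.3)], [np.float64(-9.8), np.float64(-4.4)], [np.float64(-10.2), np.float64(-3.5)], [np.float64(-10.5), np.float64(-2.5)], [np.float64(-10.6), np.float64(-1.5)], [np.float64(-10.7), np.float64(-0.5)], [np.float64(-10.7), np.float64(0.5)], [np.float64(-10.6), np.float64(1.6)], [np.float64(-10.4), np.float64(2.6)], [np.float64(-10.2), np.float64(3.5)], [np.float64(-9.8), np.float64(4.5)], [np.float64(-9.3), np.float64(5.4)], [np.float64(-8.8), np.float64(6.2)], [np.float64(-8.1), np.float64(7.0)]]
```

Request:
step_arm(
  steps=[
    [[0, 0, 0], [0, 0, 0], 0.3],
    [[0, 0, 0], [0, 0, 0], 0.3],
    [[0, 0, 0], [0, 0, 0], 0.3],
  ],
)

```text
time_s: 20.6
eef_pos: [0.4959, -0.0275, 0.1466]
eef_rot: [3.14, 0.007, -0.419]
force: [-0.2, -0.1, 1.0]
width: 0.7
```

```bash
python3 st.py
```

```text
20.6 [ 0.4959 -0.0275  0.1466] [ 3.1402  0.0071 -0.4193] F [-0.2 -0.1  1. ] T [-0.02  -0.022 -0.047] w 0.7 q [-0.214  0.01   1.943  0.     1.195  0.205]
```

Request:
step_arm(
  steps=[
    [[0, 0, 0], [0, 0, 8], 0.3],
    [[0, 0, 0], [0, 0, 8], 0.3],
    [[0, 0, 0], [0, 0, 8], 0.3],
    [[0, 0, 0], [0, 0, 8], 0.3],
    [[0, 0, 0], [0, 0, 6], 0.3],
    [[0, 0, 0], [0, 0, 4], 0.3],
    [[0, 0, 0], [0, 0, 0], 0.3],
    [[0, 0, 0], [0, 0, 0], 0.3],
    [[0, 0, 0], [0, 0, 0], 0.3],
    [[0, 0, 0], [0, 0, 0], 0.3],
  ],
)

```text
time_s: 21.6
eef_pos: [0.4945, -0.0275, 0.1033]
eef_rot: [3.14, 0.009, -0.42]
force: [0.0, -0.8, 0.3]
width: 0.697
```

```bash
python3 st.py; python3 - <<'E'
from h import *
print('shift',toolshift([.4985,-.0284,.097]))
E
```

```text
21.6 [ 0.4945 -0.0275  0.1033] [ 3.1398  0.0092 -0.42  ] F [ 0.  -0.8  0.3] T [-0.    -0.094 -0.058] w 0.697 q [-0.215  0.068  1.975  0.     1.108  0.205]
shift [ 4.08737044 -0.85668811  6.25712431]
```

Request:
step_arm(
  steps=[
    [[0.001, 0.009, 0], [4, -0.9, 2], 0.3],
    [[0, 0, 0], [0, 0, 2], 0.3],
    [[0, 0, 0], [0, 0, 2], 0.3],
    [[0, 0, 0], [0, 0, 0], 0.3],
    [[0, 0, 0], [0, 0, 0], 0.4],
    [[0, 0, 0], [0, 0, 0], 0.45],
    [[0, 0, 0], [0, 0, 0], 0.5],
    [[0, 0, 0], [0, 0, 0], 0.6],
    [[0, 0, 0], [0, 0, 0], 1],
    [[0, 0, 0], [0, 0, 0], 1],
    [[0, 0, 0], [0, 0, 0], 1],
  ],
  grip_force=40,
)

```text
time_s: 22.7
eef_pos: [0.4981, -0.0283, 0.0972]
eef_rot: [3.141, 0.001, -0.42]
force: [-2.4, 0.9, 5.2]
width: 0.447
```

```bash
python3 st.py; python3 - <<'E'
from h import *
f=grab('wrist'); save(f,'w5.png')
E
```

```text
22.7 [ 0.4981 -0.0283  0.0972] [ 3.1406e+00  1.0000e-03 -4.1990e-01] F [-2.4  0.9  5.2] T [0.051 0.531 0.01 ] w 0.447 q [-2.140e-01  8.000e-02  1.975e+00 -1.000e-03  1.088e+00  2.060e-01]
```

View pics/w5.png

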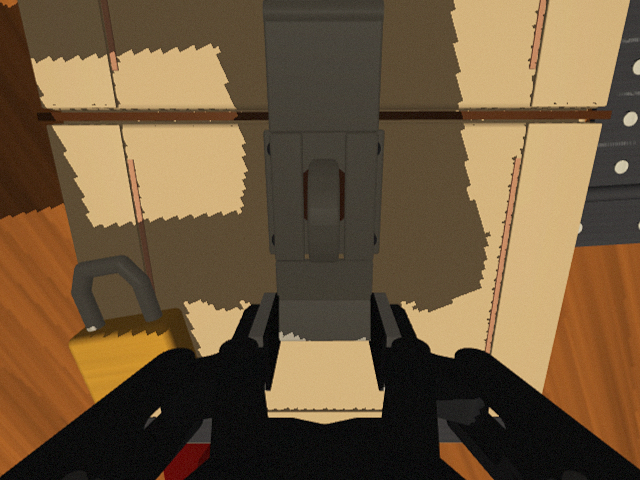

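The pads hold the lip's long edges at (320,315), with the opening at 38 mm. I'll begin the arc and check early.

Request:
step_arm(
  steps=[
    [[0, 0, 0], [0, -0.5, -5], 1],
    [[0, 0, 0], [0, -0.6, -5.7], 1],
    [[0, 0, 0], [0, -2.1, -10.5], 1],
    [[0, 0, 0], [0, -3.1, -10.3], 1],
    [[0, 0, 0], [0, -4, -10], 1],
    [[0, 0, 0], [0, 0, 0], 1],
    [[0, 0, 0], [0, 0, 0], 1],
  ],
)

```text
time_s: 23.45
eef_pos: [0.5023, -0.0186, 0.1387]
eef_rot: [3.141, 0.001, -0.419]
force: [-1.2, -0.1, -1.2]
width: 0.451
```

```bash
python3 st.py; python3 - <<'E'
from h import *
f=grab('wrist'); save(f,'w6.png')
E
```

```text
23.45 [ 0.5023 -0.0186  0.1387] [ 3.1406e+00  9.0000e-04 -4.1940e-01] F [-1.2 -0.1 -1.2] T [-0.104  0.209  0.03 ] w 0.451 q [-1.930e-01  3.000e-02  1.939e+00 -1.000e-03  1.173e+00  2.260e-01]
```

View pics/w6.png

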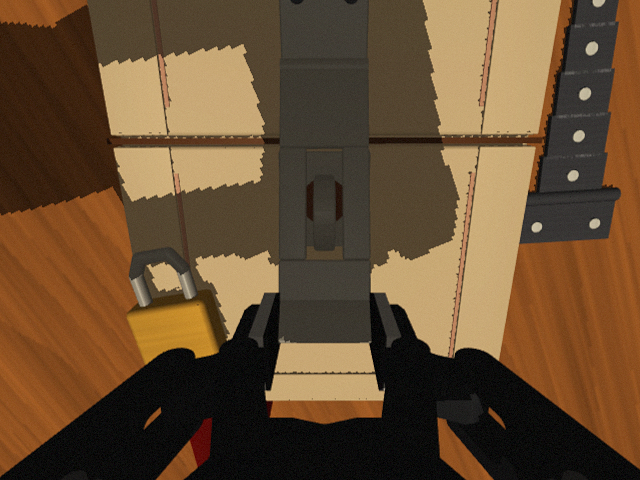

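The strap is rising between the fingers, with its end at (325,335). It is clearing the loop, which is visible through the slot at (323,210), and the forces are small. I'll carry on along the arc.

Request:
step_arm(
  steps=[
    [[0, 0, 0], [0, -5, -9.5], 1],
    [[0, 0, 0], [0, -5.9, -9], 1],
    [[0, 0, 0], [0, -6.7, -8.4], 1],
    [[0, 0, 0], [0, -7.4, -7.8], 1],
    [[0, 0, 0], [0, -8.2, -7], 1],
    [[0, 0, 0], [0, -8.8, -6.2], 1],
    [[0, 0, 0], [0, -9.3, -5.3], 1],
    [[0, 0, 0], [0, -9.8, -4.4], 1],
    [[0, 0, 0], [0, 0, 0], 1],
    [[0, 0, 0], [0, 0, 0], 1],
  ],
)

```text
time_s: 24.5
eef_pos: [0.5273, 0.0375, 0.196]
eef_rot: [3.141, 0.001, -0.419]
force: [-4.4, 1.6, -2.9]
width: 0.447
```

```bash
python3 st.py
```

```text
24.5 [0.5273 0.0375 0.196 ] [ 3.1407e+00  1.5000e-03 -4.1910e-01] F [-4.4  1.6 -2.9] T [0.011 0.604 0.051] w 0.447 q [-0.078  0.03   1.825 -0.     1.289  0.341]
```

Request:
step_arm(
  steps=[
    [[0, 0, 0], [0, -5, -2], 1],
    [[0, 0, 0], [0, -5.2, -1.5], 1],
    [[0, 0, 0], [0, -10.5, -2.5], 1],
    [[0, 0, 0], [0, -10.6, -1.5], 1],
    [[0, 0, 0], [0, -10.7, -0.5], 1],
    [[0, 0, 0], [0, -10.7, 0.5], 1],
    [[0, 0, 0], [0, -10.6, 1.6], 1],
    [[0, 0, 0], [0, -10.4, 2.6], 1],
    [[0, 0, 0], [0, 0, 0], 1],
    [[0, 0, 0], [0, 0, 0], 1],
  ],
)

```text
time_s: 25.5
eef_pos: [0.5583, 0.1064, 0.2017]
eef_rot: [-3.139, 0.0, -0.42]
force: [-6.5, 6.0, 8.4]
width: 0.436
```

```bash
python3 st.py
```

```text
25.5 [0.5583 0.1064 0.2017] [-3.1386  0.     -0.4195] F [-6.5  6.   8.4] T [ 0.655  1.248 -0.051] w 0.436 q [0.048 0.117 1.722 0.003 1.302 0.467]
```

Request:
step_arm(
  steps=[
    [[0, 0, 0], [0, -5.1, 1.5], 1],
    [[0, 0, 0], [0, -5.1, 2], 1],
    [[0, 0, 0], [0, -9.8, 4.5], 1],
    [[0, 0, 0], [0, -9.3, 5.4], 1],
    [[0, 0, 0], [0, -8.8, 6.2], 1],
    [[0, 0, 0], [0, -8.1, 7], 1],
    [[0, 0, 0], [0, 0, 0], 1],
    [[0, 0, 0], [0, 0, 0], 1],
    [[0, 0, 0], [0, 0, 0], 1],
  ],
)

```text
time_s: 26.4
eef_pos: [0.5786, 0.1519, 0.1774]
eef_rot: [-3.131, -0.002, -0.419]
force: [-5.9, 16.0, 15.4]
width: 0.43
```

```bash
python3 st.py; python3 - <<'E'
from h import *
f=grab('scene'); save(f,'s7.png')
E
```

```text
26.4 [0.5786 0.1519 0.1774] [-3.1311e+00 -2.0000e-03 -4.1930e-01] F [-5.9 16.  15.4] T [ 2.315  1.212 -0.196] w 0.43 q [0.121 0.204 1.67  0.008 1.26  0.537]
```

View pics/s7.png

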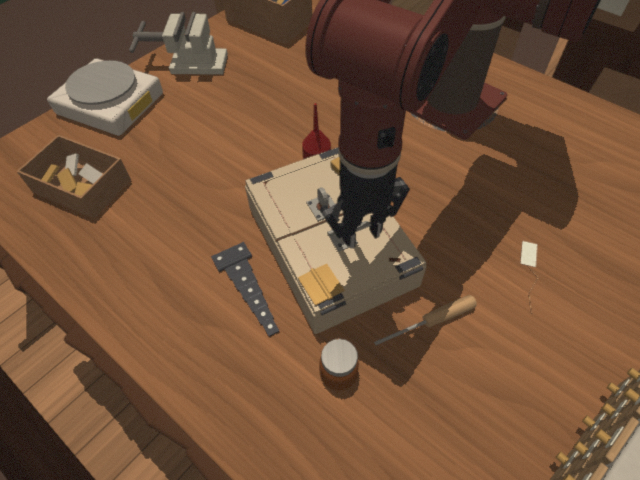

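The staple stands alone at (322,195) and the strap is folded back in the gripper. I'll release and lift clear.

Request:
step_arm(
  steps=[
    [[0, 0, 0], [0, 0, 0], 0.45],
    [[0, 0, 0], [0, 0, 0], 0.35],
    [[0, 0, 0], [0, 0, 0], 0.25],
    [[0, 0, 0], [0, 0, 0], 0.25],
    [[0, 0, 0], [0, 0, -10], 0.25],
    [[0, 0, 0], [0, 0, -20], 0.25],
    [[0, 0, 0], [0, 0, -30], 0.25],
    [[0, 0, 0], [0, 0, -30], 0.25],
    [[0, 0, 0], [0, 0, -20], 0.25],
    [[0, 0, 0], [0, 0, 0], 0.25],
  ],
)

```text
time_s: 27.45
eef_pos: [0.5785, 0.1465, 0.2874]
eef_rot: [-3.139, -0.006, -0.42]
force: [0.3, -0.1, 1.1]
width: 0.752
```

Request:
step_arm(
  steps=[
    [[0, 0, 0], [0, 20, 0], 0.25],
    [[0, 0, 0], [0, 40, 0], 0.25],
    [[0, 0, 0], [0, 45, 0], 0.25],
    [[0, 0, 0], [0, 45, 0], 0.25],
    [[0, 0, 0], [0, 45, 0], 0.25],
    [[0, 0, 0], [0, 45, 0], 0.25],
    [[0, 0, 0], [0, 20, 0], 0.25],
    [[0, 0, 0], [0, 0, 0], 0.25],
    [[0, 0, 0], [0, 0, 0], 0.25],
    [[0, 0, 0], [0, 0, 0], 0.25],
  ],
)

```text
time_s: 28.45
eef_pos: [0.4706, -0.09, 0.2823]
eef_rot: [3.141, 0.002, -0.419]
force: [-0.3, -0.7, 0.2]
width: 0.754
```

```bash
python3 st.py; python3 - <<'E'
from h import *
f=grab('scene'); save(f,'s8.png'); P=cloud(f); C=tocup(P)*1000; z=P[...,2]*1000
m=(abs(C[...,0])<22)&(C[...,1]>66)&(C[...,1]<190)&(z>98)&(z<220)
y,zz=C[m][:,1],z[m]; print(m.sum(),y.max(),zz.max()); 
a=np.arctan2(zz-90,-(y-62)); r=np.hypot(zz-90,y-62); k=r>40; print('hasp angle',np.percentile(a[k],[5,50,95]),r.max())
L=P[(np.hypot(C[...,0],C[...,1])<25)&(z>108)&(z<140)]; print('loop',cv2.minAreaRect((L[:,:2]*1000).astype(np.float32)))
g=grab('top'); A=np.load('top.npy'); B=cloud(g); save(g,'t8.png')
D=abs(A[...,2]-B[...,2])>.006
C=tocup(A)*1000
for n,(x0,x1,y0,y1) in dict(padlock=(-105,-55,-115,-20),hinge=(40,110,115,190)).items():
    q=(C[...,0]>x0)&(C[...,0]<x1)&(C[...,1]>y0)&(C[...,1]<y1); print(n,q.sum(),(D&q).sum())
E
```

```text
28.45 [ 0.4706 -0.09    0.2823] [ 3.141e+00  1.700e-03 -4.192e-01] F [-0.3 -0.7  0.2] T [0.002 0.021 0.009] w 0.754 q [-0.354 -0.16   1.84  -0.     1.462  0.066]
237 139.45710574246465 190.70045379635704
hasp angle [2.16420908 2.19968221 2.2393661 ] 125.90939552485627
loop ((520.2273559570312, 19.21361541748047), (30.04048728942871, 9.596342086791992), 64.7869644165039)
padlock 1502 120
hinge 1377 36
```

View pics/s8.png

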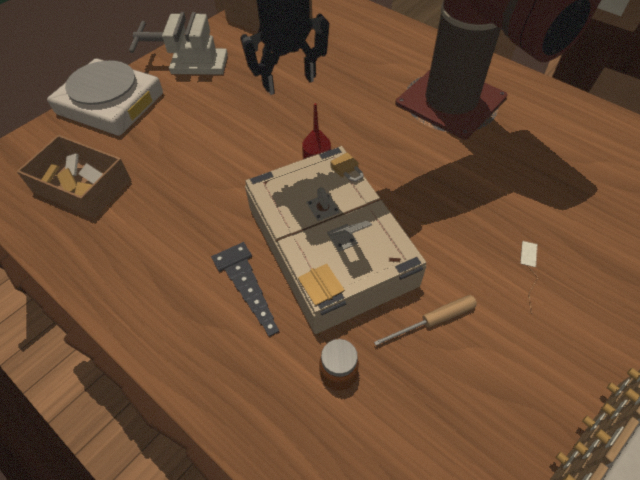

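The strap stands folded back at (350,235), at about 2.2 rad. The loop at (322,197) is in line with the slot, the bystanders are where they were, and the arm is clear. I'm handing in.

```bash
python3 -c "
from cell import ticket
print(ticket.finish_job())"
```

```text
the job is handed in; nothing more can be done
None
```

The staple is free and in line with the slot, the strap is folded back past upright over its own door, and the job is handed in at about 28 s of the 72 s allowed.

- **Freeing the staple:** I pinched the loop and rocked it in four strokes, anticlockwise then clockwise, twice. I reversed each time the wrist moment showed it binding. The highest moment I read was 0.45 N m, against the 0.8 N m that shears the neck. On the fifth stroke the moment dropped to almost nothing. I then turned it on to about 1.57 rad.
- **Folding the strap:** I gripped the lip across its long edges and swung it over the staple. The highest wrist force I read was about 23 N, at the end of the arc. I then let go and backed the gripper well away.

**Last checks:**
- **Strap angle:** depth shows it at about 2.2 rad, a little less than the 2.3 rad I estimated before letting go.
- **Loop direction:** the far camera gives 64.8° and the wrist camera gave 65.7° earlier. The slot lies at 66°, so both agree to within about a degree.
- **Bystanders:** none looks moved in the last scene picture. Comparing depth maps before and after, 120 of about 1,500 pixels had changed around the padlock and 36 of about 1,400 around the butt hinge. I took that to be noise at the edges or the arm in view and did not check further.

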